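# Clear the sprung hatch and hold it just below its balance point

### The arm

A 6-joint arm with a two-finger parallel gripper is mounted at the origin on the work surface. World frame = base frame: x ahead of the robot, y to its left, z up, the work surface at z = 0. Lengths are in mm, angles in rad, forces in N, time in s.
With the tool pointing down it reaches from about 350 to 775 mm from the base axis. Payload 7.3 kg.
Tool frame: the origin (TCP) lies at the very end of the fingers, on their centre line; the grasp point (between the pads) lies 19 mm behind it; x points along the fingers, y is the direction in which the jaws open and shut, and the axes are right-handed (so a half turn about x gives the same grasp; the last joint's range is limited). The gripper opens to 92 mm and grips with 3 to 60 N. Pads are 19 mm wide; open, the fingers measure 130 mm over their backs; the gripper's body (75 mm by 190 mm) begins 47 mm behind the grasp point.
Start: joints at [0.982, 0.342, 1.524, -0, 1.275, -0.146], TCP at [224.936, 474.393, 226.741] pointing down, gripper open.
Joint ranges: [-2.53, 2.53], [-0.77, 2.02], [0.04, 2.7], [-1, 4.14], [0.28, 2.66], [-3.11, 3.11]. Speed limits (rad/s): [2.57, 2.57, 3.14, 3.14, 3.14, 3.14].

### API

Orientations are given as [roll, pitch, yaw] about the fixed x, y, z axes, in that order (R = Rz(yaw) Ry(pitch) Rx(roll)).
In Python, from plant import sensors, capture, bot gives the robot as it stands.
- The arm moves only by the shell command python3 -m crank 'ROWS' [OPENING]. ROWS is JSON, a list of rows, each an object of numbers: "dx", "dy", "dz": the shift along the tool's x, y, z in cm; "spin": the turn about the tool's x in rad. A call has 1 to 20 rows; each row is the pose to reach, as a shift and turn from the pose commanded when the call began, along the tool's axes at that moment; what a row does not reach only later rows make up. A row lasts 1/12 s, in which the tool goes at most 41.7 mm and 7.16 degrees, less where a joint would pass 70% of its speed; a pose out of reach is approached as far as the arm can. A call with a gripper value outside its range is refused whole. OPENING is the opening in per cent of the stroke, from 0 (shut) to 100 (fully open), set as the call begins (- or left out, the last holds). The fingers move at their own pace and stop on an object; the grip force is fixed at half the most. Time passes only in rows, so rows that repeat a pose let the fingers close. It gives the time, the measured TCP pose, the force and the opening at its end, in the units of the state.
- sensors.get_obs(): the state, without advancing time (a new reading comes with each control period).
- capture(name): name is "side" or "top" or "wrist"; returns a dict with "frame" (480x640x3 uint8, blue, green, red), "vfov" (degrees; the focal length in pixels is half the picture's height over the tangent of half this angle, whatever the lens; pixels are square), "cx", "cy" (the principal point, pixels), "k1" (the pictures are not rectified: a ray, as slopes to the right and down, at radius r is drawn at 1 + k1 r^2 times it, then the intrinsics apply), "view" (4x4, takes a point from world to camera coordinates); the wrist camera has in their place "mount" (4x4, takes a point from camera to tool coordinates, whose origin is the TCP and whose axes are the tool frame's). Camera axes: x right, y down, z forward; pixel columns grow to the right and rows downward; lengths in mm; the calibration is good to about 2 mm. A picture is of the moment at which its call begins: read the wrist's pose just before it. There is no depth.
- bot.close_job(): hands the job in, once; it reports no verdict.
The state is a dict: "time": time; "joint_positions": joint angles; "dq": joint speeds; "tau": joint torques, N m; "tool_pos": TCP position; "tcp_rot": TCP orientation; "contact_force": force on the tool from outside, world axes, zero at the start; "moment": the same for the moment, N m; "grip_width": finger opening in mm.
Only numpy, scipy, OpenCV 4.12 (cv2) and the standard library are available. Lean on these libraries where they do the work, as an engineer would, in place of code of your own. Each camera call takes 0.05 s, during which the arm holds its last target.

### The job

The lift springs of the counter hatch are about to be adjusted. Take the scoop off the hatch and leave it lying inside the green stacking box; then raise the hatch by its bar handle until it is past its balance point, without letting it fly up towards its open stop, and ease it back to just below the balance point, where it wants to fall shut again. Finish there, still holding the bar so that the hatch stays still for the fitter; leave the jars and the mug beside the hatch unit where they are.

Things in the scene. Friction and masses are not known exactly. Their poses are not given: they have to be found in the camera images.
- unit: low white laminate counter unit, 240 (own x) x 300 (own y) x 100 mm tall, fixed; its flat lid is the hatch, a white 235 x 300 x 18 mm panel of 1.7 kg, top face at 118 mm when shut. Origin: centre of its underside, on the counter. x axis: level, from the bar-handle side (near the robot) to the hinge side; z up.
- hatch_hinge (a point): middle of the hatch's hinge axis, on the far top edge of the unit (115 mm along the unit's x from its centre, 100 mm above the counter). The axis runs along the unit's y. When shut, the bar's centre is 280 mm in front of this axis and 9 mm above it. Axes as the unit's.
- hatch (a joint): opening angle, rad: 0 = shut (start), grows as the near edge rises; open stop 1.4. Balance point at 0.75 (43 deg): below it the hatch falls shut, above it springs lift it on to the stop; damped, no friction, so it stays nowhere unless held. Past: beyond 0.80 (46 deg), and keep below 1.2 (69 deg). Just below: 0.55 to 0.735 (32 to 42 deg). Pull at the bar about 2 N shut, nil at balance.
- hatch_bar (a point): round steel bar handle, 14 mm thick, 180 mm long along y, 45 mm clear of the hatch's near edge on an arm at each end (84 mm from the middle). Origin: middle of its axis, 109 mm above the counter when shut, 254 to 294 mm in the just-below range, 297 mm at balance. Can be pinched from above; turns between the fingers as the hatch rises. Axes turn with the hatch.
- scoop_grip (a point): place to grip the aluminium scoop: on its straight square handle (14 x 14 mm, 90 mm long), 70 mm behind the bowl's centre, half-way up the handle's thickness and 28 mm above the scoop's underside. x axis points along the handle to the bowl, z up as it lies. The handle runs from 29 mm ahead of this point to 62 mm behind it. The scoop starts on top of the shut hatch, about 90 g.
- scoop_bowl (a point): centre of the scoop's bowl, 19 mm above its underside; the bowl is 85 mm long, 60 mm wide, 38 mm tall, open at the top and front. Same axes as scoop_grip.
- stack_box: open-topped green plastic stacking box, loose, 0.45 kg, 240 mm (own x) by 170 mm (own y) and 75 mm tall, walls and floor 4 mm thick, on the counter to the left or the right of the hatch unit. Origin: centre of its underside.
- jar3: glass jar 72 mm wide, 110 mm tall, on the counter to the right of the hatch unit; a bystander. Origin: centre of its underside.
- jar4: glass jar 68 mm wide, 90 mm tall, on the counter near the robot, to its left; a bystander. Origin: centre of its underside.
- mug: white mug 80 mm wide, 90 mm tall, on the counter on the opposite side from the stacking box; a bystander. Origin: centre of its underside.
Not all that is in view belongs to the job. Of the things shaped like the part that bears scoop_grip, the aluminium one is meant.

How it is judged:
By the outcome, as a careful person would: the job done as asked, in the order asked, and still so for the second after the job is handed in, while the arm keeps its last pose, push and grip.
It also fails if it takes over 64 s, if anything falls off the work surface, if the arm or the gripper's body presses on something with over 40 N, if the wrist force passes 120 N, or if a joint passes its speed limit or range.

## Working session

There is one attempt and no reset: what is moved stays moved. The work goes in short steps, Python scripts to look and compute and a shell command to move; the robot and the scene stay as the last step left them, time stands still between calls to the robot, and variables do not carry over. Pictures are saved under pics/ and viewed, and the job is handed in when it is done.

```bash
ls; mkdir -p pics; cat > h.py <<'E'
import numpy as np, cv2
from scipy.spatial.transform import Rotation as R
from plant import sensors, capture, bot
def snap(n,f):
    o=sensors.get_obs(); c=capture(n); cv2.imwrite('pics/'+f,c['frame'])
    if n=='wrist':
        T=np.eye(4); T[:3,:3]=R.from_euler('xyz',o['tcp_rot']).as_matrix(); T[:3,3]=o['tool_pos']
        M=T@np.array(c['mount'])
    else: M=np.linalg.inv(np.array(c['view']))
    np.savez('pics/'+f+'.npz',M=M,vfov=c['vfov'],cx=c['cx'],cy=c['cy'],k1=c['k1']); return c
def load(f): return np.load('pics/'+f+'.npz')
def ray(f,u,v):
    d=load(f); fl=240/np.tan(np.radians(d['vfov'])/2)
    K=np.array([[fl,0,d['cx']],[0,fl,d['cy']],[0,0,1]])
    x,y=(u-d['cx'])/fl,(v-d['cy'])/fl
    a,b=x,y
    for _ in range(50):
        s=1+d['k1']*(a*a+b*b); a,b=x/s,y/s
    M=d['M']; return M[:3,3],M[:3,:3]@np.array([a,b,1.])
def at(f,u,v,z):
    o,d=ray(f,u,v); return o+d*(z-o[2])/d[2]
def proj(f,p):
    d=load(f); fl=240/np.tan(np.radians(d['vfov'])/2)
    q=np.linalg.inv(d['M'])@np.append(p,1); a,b=q[0]/q[2],q[1]/q[2]; s=1+d['k1']*(a*a+b*b)
    return d['cx']+fl*a*s,d['cy']+fl*b*s
def crop(f,x0,y0,x1,y1,s,out):
    im=cv2.imread('pics/'+f)[y0:y1,x0:x1]; cv2.imwrite('pics/'+out,cv2.resize(im,None,fx=s,fy=s,interpolation=cv2.INTER_CUBIC))
E
python3 - <<'E'
from h import *
for n in('side','top','wrist'): snap(n,n+'0.png')
o=sensors.get_obs(); print(o)
for n in('side0.png','top0.png','wrist0.png'):
    d=load(n); print(d['M'].round(2),d['vfov'],d['k1'])
E
```

```text
pics
{'time': 0.15, 'joint_positions': array([ 9.82006207e-01,  3.42530161e-01,  1.52478940e+00, -3.88470687e-06,
        1.27540174e+00, -1.46036445e-01]), 'dq': array([-0.00236078, -0.00297378, -0.00237857, -0.00122393,  0.00094965,
       -0.00025232]), 'tau': array([ 1.09996861e-03, -4.31467080e+01, -2.44354802e+01,  7.17733568e-02,
        5.37435582e-02, -2.43659088e-05]), 'tool_pos': array([224.75370009, 474.12345303, 226.22435241]), 'tcp_rot': array([-1.71354107,  1.56966768, -2.15629362]), 'contact_force': array([ 0.02235532,  0.37316762, -0.74191303]), 'moment': array([-0.02010208, -0.00930475,  0.05584691]), 'grip_width': 91.45435778131765}
[[ 7.0000e-01 -5.0000e-01  5.1000e-01  6.2700e+00]
 [-7.2000e-01 -5.0000e-01  4.9000e-01 -5.5398e+02]
 [ 1.0000e-02 -7.1000e-01 -7.1000e-01  8.9635e+02]
 [ 0.0000e+00  0.0000e+00  0.0000e+00  1.0000e+00]] 55.9601719100686 -0.09726863676193137
[[ 2.00000e-02 -9.90000e-01  1.40000e-01  4.28550e+02]
 [-1.00000e+00 -2.00000e-02 -1.00000e-02  1.97100e+01]
 [ 1.00000e-02 -1.40000e-01 -9.90000e-01  1.23378e+03]
 [ 0.00000e+00  0.00000e+00  0.00000e+00  1.00000e+00]] 49.46194933041509 0.03836546017260705
[[ 4.3000e-01  8.7000e-01  2.4000e-01  1.5991e+02]
 [ 9.0000e-01 -4.1000e-01 -1.1000e-01  5.0604e+02]
 [-0.0000e+00  2.7000e-01 -9.6000e-01  3.8221e+02]
 [ 0.0000e+00  0.0000e+00  0.0000e+00  1.0000e+00]] 71.65888330476301 -0.019763074362467315
```

View pics/top0.png

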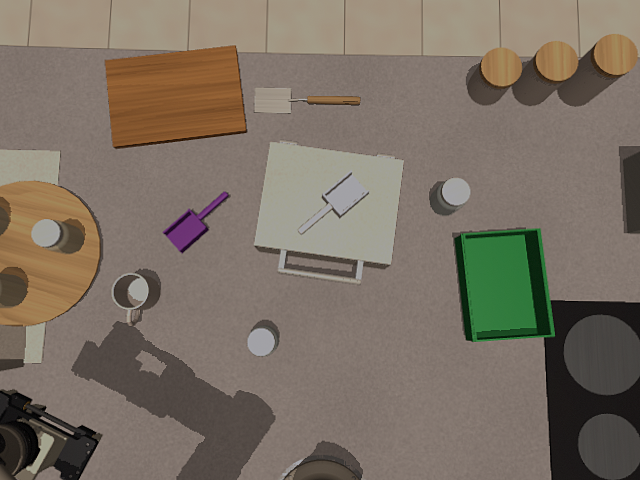

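View pics/side0.png

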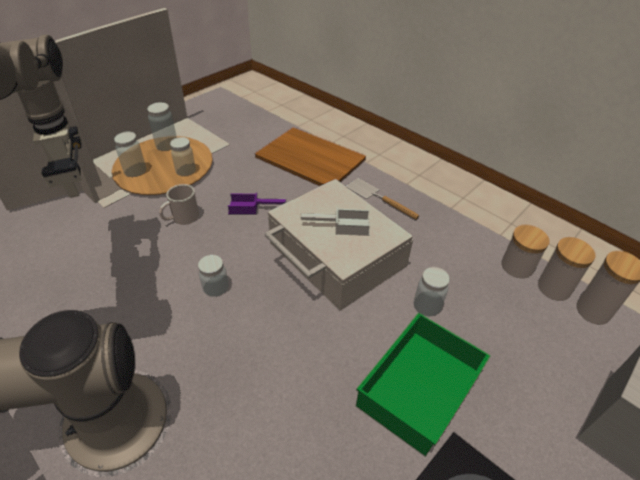

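View pics/wrist0.png

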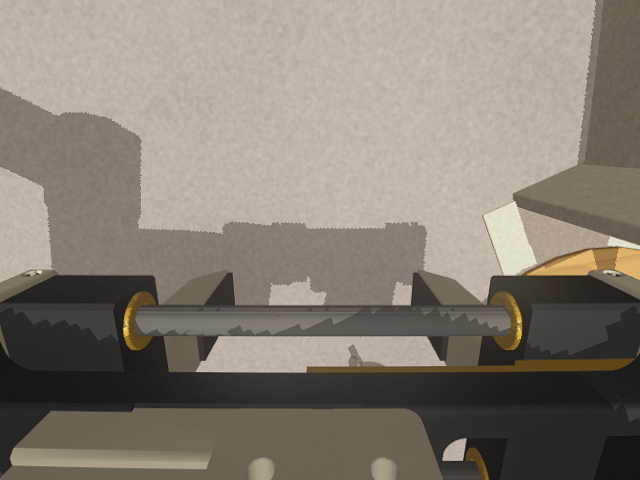

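The top view shows the scoop on the hatch (bowl about (345,194), handle end about (302,231)), the bar at (320,275), the box at (505,285), jar3 at (455,193), jar4 at (262,340) and the mug at (130,291). The purple scoop at (190,225) is a decoy. Next I'll enlarge.

```bash
python3 - <<'E'
from h import *
crop('top0.png',245,130,415,290,4.5,'t1.png')
crop('top0.png',425,165,565,350,3.2,'t2.png')
crop('side0.png',255,170,425,310,4.5,'s1.png')
E
```

```text
(no output)
```

View pics/t1.png

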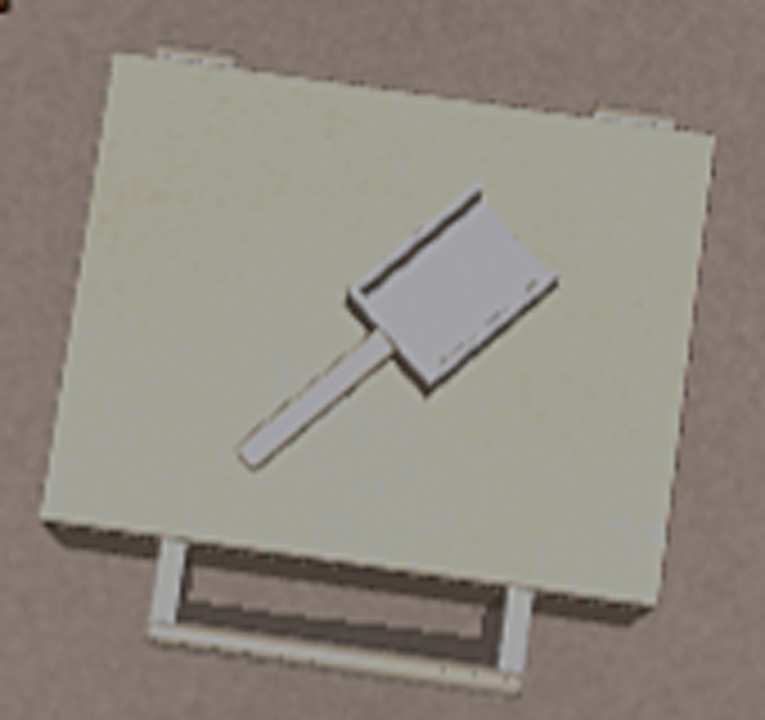

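View pics/t2.png

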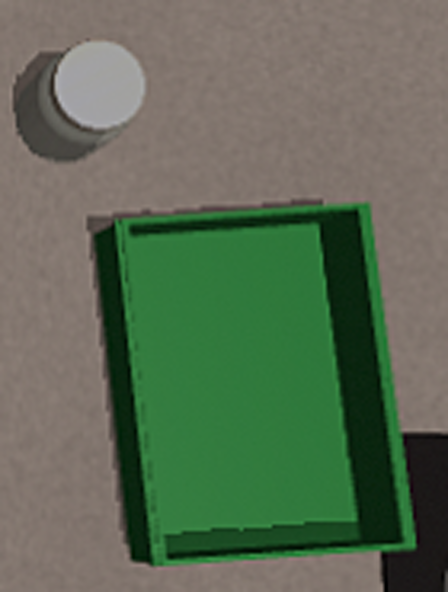

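View pics/s1.png

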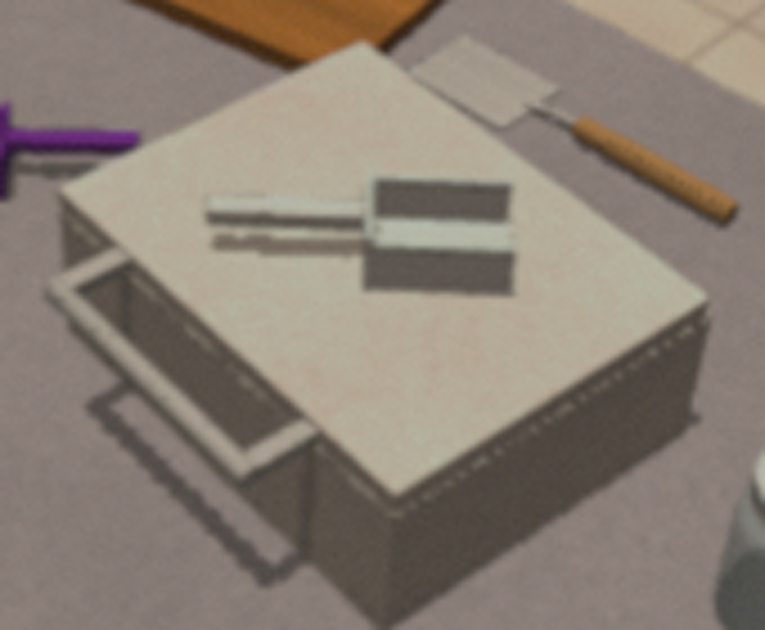

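```bash
python3 - <<'E'
from h import *
f='top0.png'
def c(x,y,z,s=4.5,x0=245,y0=130,f='top0.png'): return at(f,(x+.5)/s-.5+x0,(y+.5)/s-.5+y0,z)
H=[c(*p,118) for p in[(112,53),(714,135),(658,605),(42,520)]]
for h in H: print(h.round(1))
print([np.linalg.norm(H[i]-H[(i+1)%4]).round(1) for i in range(4)])
fl,fr,nr,nl=H
print('yaw',np.degrees([np.arctan2(*(a-b)[[1,0]]) for a,b in((fl,nl),(fr,nr))]), np.degrees(np.arctan2(*(fl-fr)[[0,1]])*-1),np.degrees(np.arctan2(*(nl-nr)[[0,1]])*-1))
b=[c(*p,116) for p in[(152,631),(522,686)]]; print('bar',np.array(b).round(1),np.mean(b,0))
e,j=c(250,458,153),c(385,345,153); print('handle',e,j,np.linalg.norm(e-j),np.degrees(np.arctan2(*(j-e)[[1,0]])))
B=[c(*p,156) for p in[(480,187),(350,292),(430,390),(557,280)]];print('bowl',np.round(B,1),np.mean(B,0))
m=(B[0]+B[3]-B[1]-B[2]);print(np.degrees(np.arctan2(m[1],m[0])),[np.linalg.norm(B[i]-B[(i+1)%4]).round(1) for i in range(4)])
# side view cross-check
def s(x,y,z): return c(x,y,z,4.5,255,170,'side0.png')
print('side handle',s(208,205,153),s(365,218,153))
S=[s(*p,118) for p in[(365,42),(706,300),(393,495),(62,188)]];print('side hatch',np.round(S,1))
print('side bar',s(50,290,109),s(243,470,109))
def k(x,y,z): return c(x,y,z,3.2,425,165)
K=[k(*p,75) for p in[(118,222),(370,205),(414,548),(155,563)]];print('box',np.round(K,1),np.mean(K,0),[np.linalg.norm(K[i]-K[(i+1)%4]).round(1) for i in range(4)])
print('jar3',k(99,85,110)); print('jar4',at(f,262,342,90),'mug',at(f,130,291,90))
E
```

```text
[804.1 126.5 118. ]
[ 767.9 -169.8  118. ]
[ 535.9 -141.8  118. ]
[571.9 153.5 118. ]
[np.float64(298.5), np.float64(233.6), np.float64(297.5), np.float64(233.8)]
yaw [-6.6251831 -6.8744789] -6.968677905084498 -6.942009383615119
bar [[519.6  99.6 116. ]
 [496.3 -77.2 116. ]] [507.95519508  11.19933118 116.        ]
handle [598.15447273  53.44159283 153.        ] [652.93884032  -8.8199747  153.        ] 82.93268187598053 -48.655237069841725
bowl [[729.1 -52.6 156. ]
 [677.4   8.  156. ]
 [631.3 -30.  156. ]
 [684.8 -89.2 156. ]] [680.65140157 -40.96268449 156.        ]
-48.68877416130701 [np.float64(79.7), np.float64(59.8), np.float64(79.8), np.float64(57.4)]
side handle [595.77150124  53.85632696 153.        ] [649.16966705 -14.93966338 153.        ]
side hatch [[ 804.1  123.6  118. ]
 [ 763.2 -169.9  118. ]
 [ 534.3 -140.6  118. ]
 [ 573.9  153.6  118. ]]
side bar [517.57861064 101.26018499 109.        ] [498.6373644  -69.67494418 109.        ]
box [[ 610.5 -307.    75. ]
 [ 625.6 -483.2   75. ]
 [ 389.1 -502.5   75. ]
 [ 375.5 -326.8   75. ]] [ 500.17704048 -404.85221352   75.        ] [np.float64(176.8), np.float64(237.2), np.float64(176.2), np.float64(235.9)]
jar3 [ 700.32601363 -285.98699974  110.        ]
jar4 [365.60559169 132.45936648  90.        ] mug [470.7323891  421.46652396  90.        ]
```

```bash
cat >> h.py <<'E'
def rel(p,yawdeg=None,yref=None):
    """shift (cm) in tool axes from measured pose to target TCP p; spin so tool y yaw -> yawdeg mod 180"""
    o=sensors.get_obs(); T=R.from_euler('xyz',o['tcp_rot']).as_matrix()
    print('t',o['time'],'tcp',o['tool_pos'].round(1),'q',np.round(o['joint_positions'],2),'w',round(o['grip_width'],1),'F',np.round(o['contact_force'],1))
    print('axes x',T[:,0].round(3),'y',T[:,1].round(3),'z',T[:,2].round(3))
    print('shift cm',(T.T@(np.array(p)-o['tool_pos'])/10).round(2))
    if yawdeg is not None:
        y=np.degrees(np.arctan2(T[1,1],T[0,1])); d=(yawdeg-y+90)%180-90
        print('yaw y',y.round(2),'spin',-np.radians(d).round(4),'or',-np.radians(d-180*np.sign(d)).round(4))
E
python3 - <<'E'
from h import *
rel([636.2,9.5,127],41.3)
# model overlay check of the bar
u=np.array([.9929,-.1193,0]);v=np.array([.1193,.9929,0]);
for hx in[(779,-20.8)]:
    for s in(-90,0,90):
        p=np.array([*hx,100])-280*u+s*v; p[2]=116; x,y=proj('top0.png',p); print(((x-245)*4.5,(y-130)*4.5))
E
```

```text
t 0.15 tcp [224.8 474.1 226.2] q [ 0.98  0.34  1.52 -0.    1.28 -0.15] w 91.5 F [ 0.   0.4 -0.7]
axes x [-0.001 -0.001 -1.   ] y [ 0.428  0.904 -0.001] z [ 0.904 -0.428 -0.   ]
shift cm [  9.94 -24.34  57.08]
yaw y 64.63 spin 0.4072 or -2.7344
(np.float64(519.2745383886411), np.float64(696.9540289811633))
(np.float64(331.8892211214954), np.float64(671.2586544183164))
(np.float64(144.8244859879177), np.float64(645.6907144306406))
```

```bash
python3 -m crank '[{"dx":0,"dy":-5,"dz":11,"spin":0.1},{"dx":0,"dy":-12,"dz":28,"spin":0.2},{"dx":0,"dy":-18,"dz":42,"spin":0.3},{"dx":1,"dy":-24.3,"dz":57,"spin":0.407},{"dx":1,"dy":-24.3,"dz":57,"spin":0.407},{"dx":1,"dy":-24.3,"dz":57,"spin":0.407},{"dx":1,"dy":-24.3,"dz":57,"spin":0.407},{"dx":1,"dy":-24.3,"dz":57,"spin":0.407},{"dx":1,"dy":-24.3,"dz":57,"spin":0.407},{"dx":1,"dy":-24.3,"dz":57,"spin":0.407},{"dx":1,"dy":-24.3,"dz":57,"spin":0.407},{"dx":1,"dy":-24.3,"dz":57,"spin":0.407},{"dx":1,"dy":-24.3,"dz":57,"spin":0.407},{"dx":1,"dy":-24.3,"dz":57,"spin":0.407},{"dx":1,"dy":-24.3,"dz":57,"spin":0.407},{"dx":1,"dy":-24.3,"dz":57,"spin":0.407},{"dx":1,"dy":-24.3,"dz":57,"spin":0.407},{"dx":1,"dy":-24.3,"dz":57,"spin":0.407}]' 100
python3 - <<'E'
from h import *
rel([636.2,9.5,127],41.3)
snap('wrist','w1.png')
E
```

```text
time: 1.65
tool_pos: [635.3, 10.9, 216.0]
tcp_rot: [-2.716, 1.569, 2.718]
contact_force: [0.9, -0.2, 0.4]
grip_width: 91.9
t 1.65 tcp [635.3  10.9 216. ] q [-0.1   0.56  1.21  0.    1.38 -0.82] w 91.9 F [ 0.9 -0.2  0.4]
axes x [-0.002  0.001 -1.   ] y [ 0.751  0.66  -0.001] z [ 0.66  -0.751 -0.002]
shift cm [ 8.9  -0.02  0.18]
yaw y 41.29 spin -0.0002 or 3.1414
```

View pics/w1.png

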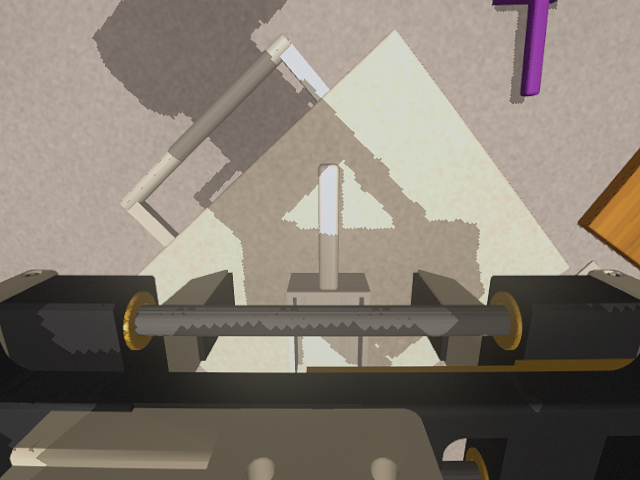

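The wrist view shows the handle from its end at (329,165) to the bowl's back at (328,275), and the bar from (128,205) to (285,42).

```bash
python3 - <<'E'
from h import *
e=at('w1.png',329,165,153); b=at('w1.png',328.5,273,156); print(e,b,np.linalg.norm(e-b),np.degrees(np.arctan2(*(b-e)[[1,0]])))
d=(b-e);d[2]=0;d/=np.linalg.norm(d); print('grip',e+62*d,b-27.5*d)
p,q=at('w1.png',128,203,109),at('w1.png',283,42,109);print('bar',p,q,(p+q)/2,np.linalg.norm(p-q),np.degrees(np.arctan2(*(q-p)[[0,1]])*-1))
E
```

```text
[598.92480402  59.59223087 153.        ] [647.33017     4.4965154 156.       ] 73.40039045606105 -48.69847561619954
grip [639.84614666  13.01494331 153.        ] [629.17957447  25.15579617 156.        ]
bar [499.38156409 -70.38166791 109.        ] [519.45608065 101.070779   109.        ] [509.41882237  15.34455554 109.        ] 172.62365934750426 -6.678073025962045
```

```bash
python3 - <<'E'
from h import *
e=at('w1.png',329,165,153)
d=np.array([.66,-.751,0]);n=np.array([.751,.66,0])
for v,z in((291,156),(273,118)):
    b=at('w1.png',328.5,v,z); print(b,b-27.5*d)
print(e+62*d)
o=sensors.get_obs()
print((e-o['tool_pos'])@n,(b-o['tool_pos'])@n)
E
```

```text
[656.35232048  -5.66427187 156.        ] [638.20232048  14.98822813 156.        ]
[657.75918989  -6.2314925  118.        ] [639.60918989  14.4210075  118.        ]
[639.84480402  13.03023087 153.        ]
4.530289761839332 5.2712561235572135
```

```bash
python3 -m crank '[{"dx":3,"dy":0.3},{"dx":6,"dy":0.3},{"dx":8,"dy":0.3},{"dx":8.9,"dy":0.3},{"dx":8.9,"dy":0.3},{"dx":8.9,"dy":0.3}]'
python3 - <<'E'
from h import *
rel([638,12.5,127],41.3)
snap('side','s2.png')
crop('side0.png',255,170,425,310,4.5,'s2c.png')
crop('s2.png',240,130,410,270,4.5,'s2c.png')
E
```

```text
t 1.7 tcp [635.2  11.5 216.5] q [-0.1   0.56  1.21  0.    1.38 -0.82] w 91.6 F [-0.2  0.4  0.2]
axes x [-0.001  0.001 -1.   ] y [ 0.751  0.661 -0.   ] z [ 0.661 -0.751 -0.001]
shift cm [8.95 0.28 0.12]
yaw y 41.35 spin 0.0009 or -3.1407invalid input at $[0]: expected keys dx, dy, dz, spin
```

View pics/s2c.png

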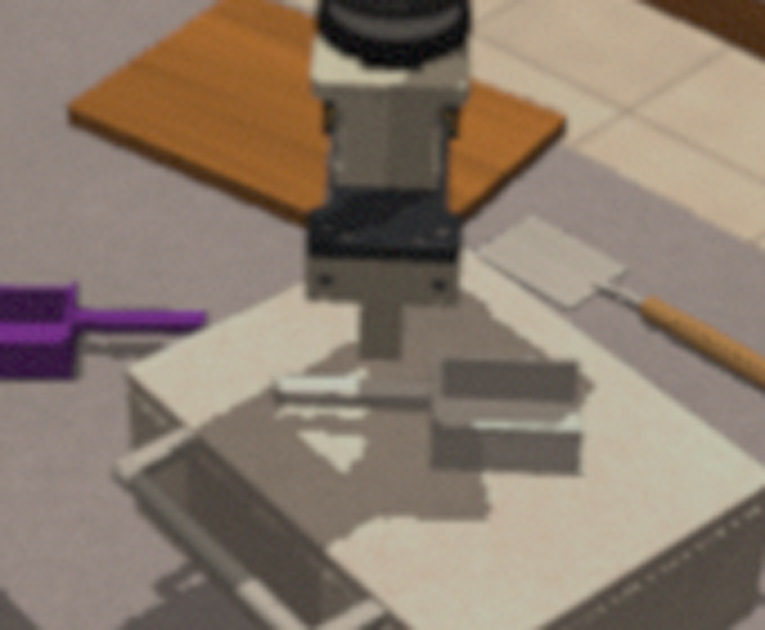

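The rows need all four keys, so the last move was refused and the arm is still above the handle. Resending the descent.

```bash
python3 -m crank '[{"dx":3,"dy":0.3,"dz":0.1,"spin":0},{"dx":6,"dy":0.3,"dz":0.1,"spin":0},{"dx":8,"dy":0.3,"dz":0.1,"spin":0},{"dx":8.9,"dy":0.3,"dz":0.1,"spin":0},{"dx":8.9,"dy":0.3,"dz":0.1,"spin":0},{"dx":8.9,"dy":0.3,"dz":0.1,"spin":0}]'
python3 - <<'E'
from h import *
rel([638,12.5,127],41.3)
snap('side','s3.png')
crop('s3.png',240,130,410,270,4.5,'s3c.png')
E
```

```text
time: 2.25
tool_pos: [639.0, 12.6, 128.7]
tcp_rot: [0.843, 1.57, -0.005]
contact_force: [-0.8, 0.2, -0.4]
grip_width: 91.8
t 2.25 tcp [639.   12.6 128.7] q [-0.1   0.63  1.32  0.    1.19 -0.82] w 91.8 F [-0.8  0.2 -0.4]
axes x [ 0.001 -0.    -1.   ] y [0.75  0.661 0.001] z [ 0.661 -0.75   0.001]
shift cm [ 0.17 -0.08 -0.06]
yaw y 41.37 spin 0.0012 or -3.1403
```

View pics/s3c.png

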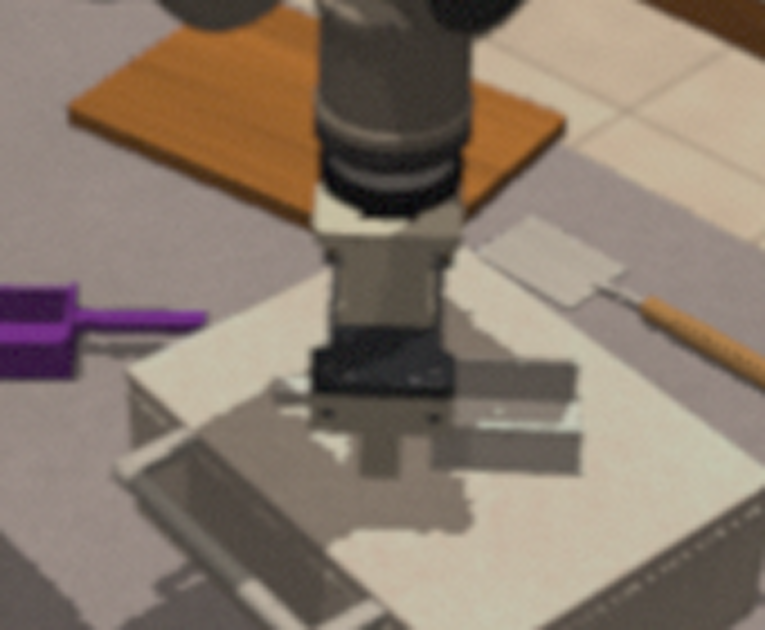

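The side view shows the fingers straddling the handle clear of the bowl. Closing.

```bash
python3 -m crank '[{"dx":0,"dy":0,"dz":0,"spin":0},{"dx":0,"dy":0,"dz":0,"spin":0},{"dx":0,"dy":0,"dz":0,"spin":0},{"dx":0,"dy":0,"dz":0,"spin":0},{"dx":0,"dy":0,"dz":0,"spin":0},{"dx":0,"dy":0,"dz":0,"spin":0},{"dx":0,"dy":0,"dz":0,"spin":0},{"dx":0,"dy":0,"dz":0,"spin":0},{"dx":0,"dy":0,"dz":0,"spin":0},{"dx":0,"dy":0,"dz":0,"spin":0}]' 0
```

```text
time: 3.13
tool_pos: [638.8, 11.8, 127.7]
tcp_rot: [2.165, 1.571, 1.315]
contact_force: [-0.1, -0.5, -0.6]
grip_width: 29.8
```

```bash
python3 -m crank '[{"dx":0,"dy":0,"dz":0,"spin":0},{"dx":0,"dy":0,"dz":0,"spin":0},{"dx":0,"dy":0,"dz":0,"spin":0},{"dx":0,"dy":0,"dz":0,"spin":0},{"dx":0,"dy":0,"dz":0,"spin":0},{"dx":0,"dy":0,"dz":0,"spin":0}]' 0
```

```text
time: 3.63
tool_pos: [638.8, 11.9, 127.7]
tcp_rot: [2.089, 1.571, 1.239]
contact_force: [-0.0, 0.4, -1.0]
grip_width: 14.2
```

```bash
python3 -m crank '[{"dx":-1,"dy":0,"dz":0,"spin":0},{"dx":-3,"dy":0,"dz":0,"spin":0},{"dx":-6,"dy":0,"dz":0,"spin":0},{"dx":-9,"dy":0,"dz":0,"spin":0},{"dx":-10,"dy":0,"dz":0,"spin":0},{"dx":-10,"dy":0,"dz":0,"spin":0}]'
python3 - <<'E'
from h import *
rel([475,-407,225],94.8)
snap('side','s4.png')
crop('s4.png',200,60,400,260,3,'s4c.png')
E
```

```text
time: 4.13
tool_pos: [640.2, 11.7, 231.7]
tcp_rot: [0.764, 1.564, -0.086]
contact_force: [-0.1, -0.3, -0.6]
grip_width: 14.1
t 4.1333 tcp [640.2  11.7 231.7] q [-0.1   0.55  1.17  0.    1.41 -0.82] w 14.1 F [-0.1 -0.3 -0.6]
axes x [ 0.007 -0.001 -1.   ] y [0.751 0.66  0.005] z [ 0.66  -0.751  0.005]
shift cm [  0.58 -40.05  20.54]
yaw y 41.31 spin -0.9335 or 2.2081
```

View pics/s4c.png

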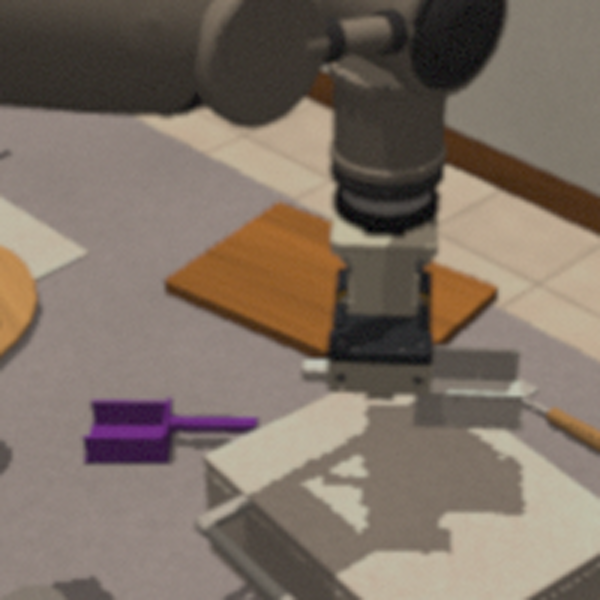

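```bash
python3 -m crank '[{"dx":0,"dy":-2,"dz":1,"spin":-0.05},{"dx":0,"dy":-5,"dz":2.5,"spin":-0.12},{"dx":0.3,"dy":-8.5,"dz":4.3,"spin":-0.2},{"dx":0.6,"dy":-12,"dz":6,"spin":-0.28},{"dx":0.6,"dy":-15.5,"dz":8,"spin":-0.36},{"dx":0.6,"dy":-19,"dz":9.8,"spin":-0.44},{"dx":0.6,"dy":-22.5,"dz":11.6,"spin":-0.52},{"dx":0.6,"dy":-26,"dz":13.4,"spin":-0.6},{"dx":0.6,"dy":-29.5,"dz":15.2,"spin":-0.68},{"dx":0.6,"dy":-33,"dz":17,"spin":-0.76},{"dx":0.6,"dy":-36.5,"dz":18.8,"spin":-0.85},{"dx":0.6,"dy":-39,"dz":20,"spin":-0.92},{"dx":0.6,"dy":-40.1,"dz":20.5,"spin":-0.933},{"dx":0.6,"dy":-40.1,"dz":20.5,"spin":-0.933},{"dx":0.6,"dy":-40.1,"dz":20.5,"spin":-0.933}]'
python3 - <<'E'
from h import *
rel([475,-407,25],94.8)
snap('side','s5.png');snap('wrist','w5.png')
E
```

```text
time: 5.43
tool_pos: [472.0, -406.5, 219.5]
tcp_rot: [2.108, 1.567, 2.189]
contact_force: [0.1, 0.1, -1.8]
grip_width: 13.6
t 5.4333 tcp [ 472.  -406.5  219.5] q [-0.83  0.53  1.24  0.    1.37 -2.49] w 13.6 F [ 0.1  0.1 -1.8]
axes x [-0.002  0.003 -1.   ] y [-0.081  0.997  0.003] z [ 0.997  0.081 -0.002]
shift cm [19.45 -0.14  0.34]
yaw y 94.64 spin -0.0028 or 3.1388
```

View pics/s5.png

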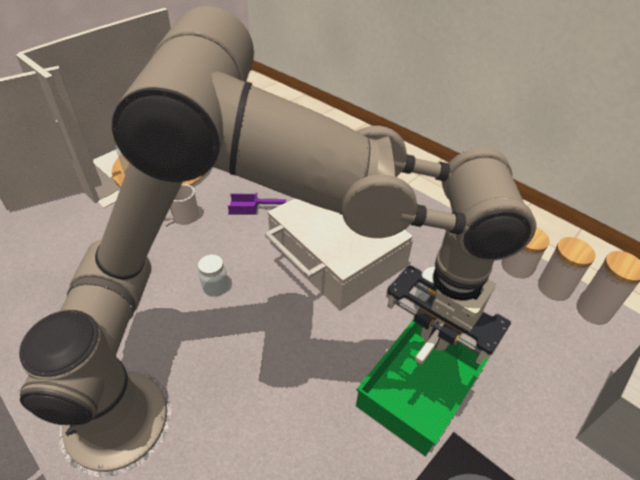

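View pics/w5.png

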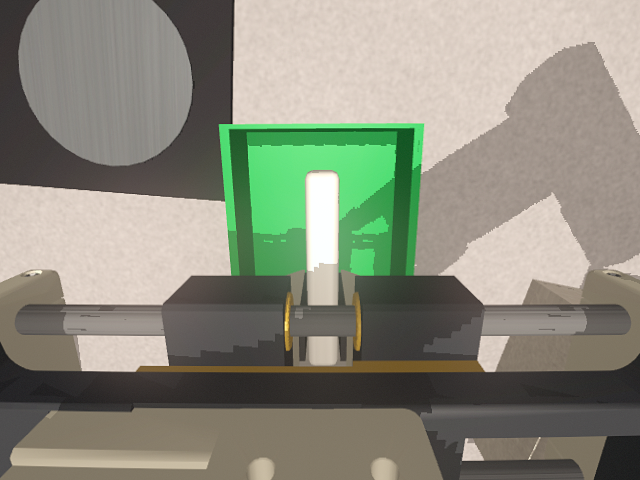

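The wrist view shows the handle along the box axis, with the box rim corners at (220,125) and (423,125). A check of that end wall:

```bash
python3 - <<'E'
from h import *
a,b=at('w5.png',221,125,75),at('w5.png',423,125,75); print(a,b,(a+b)/2,np.linalg.norm(a-b))
e=at('w5.png',322,172,226+19+7);print('handle end',e)
n=(a-b)/np.linalg.norm(a-b);ax=np.array([-n[1],n[0],0]);ax*=np.sign(ax[0]);print(ax,(a+b)/2+120*ax, np.degrees(np.arctan2(ax[1],ax[0])))
rel(((a+b)/2+95*ax)*[1,1,0]+[0,0,25])
E
```

```text
[ 390.77170847 -498.61988591   75.        ] [ 376.31060151 -324.8786176    75.        ] [ 383.54115499 -411.74925176   75.        ] 174.34205439670578
handle end [ 410.49174472 -409.87257252  252.        ]
[0.99655398 0.08294675 0.        ] [ 503.12763268 -401.79564164   75.        ] 4.75796535752443
t 5.5333 tcp [ 473.1 -405.4  220.5] q [-0.83  0.53  1.24  0.    1.37 -2.49] w 13.8 F [ 0.8 -0.1 -1.4]
axes x [-0.001  0.002 -1.   ] y [-0.083  0.997  0.002] z [ 0.997  0.084 -0.001]
shift cm [19.55  0.07  0.55]
```

```bash
python3 -m crank '[{"dx":2,"dy":0,"dz":0.2,"spin":0},{"dx":5,"dy":0,"dz":0.4,"spin":0},{"dx":9,"dy":0,"dz":0.4,"spin":0},{"dx":13,"dy":0,"dz":0.4,"spin":0},{"dx":16,"dy":0,"dz":0.4,"spin":0},{"dx":18,"dy":0,"dz":0.4,"spin":0},{"dx":19.3,"dy":0,"dz":0.4,"spin":0},{"dx":20.1,"dy":0,"dz":0.4,"spin":0},{"dx":20.1,"dy":0,"dz":0.4,"spin":0},{"dx":20.1,"dy":0,"dz":0.4,"spin":0}]'
python3 -m crank '[{"dx":0,"dy":0,"dz":0,"spin":0},{"dx":0,"dy":0,"dz":0,"spin":0},{"dx":0,"dy":0,"dz":0,"spin":0},{"dx":0,"dy":0,"dz":0,"spin":0},{"dx":0,"dy":0,"dz":0,"spin":0},{"dx":0,"dy":0,"dz":0,"spin":0}]' 60
```

```text
time: 6.37
tool_pos: [477.5, -405.9, 21.0]
tcp_rot: [-0.11, 1.571, -0.026]
contact_force: [-0.5, 0.6, -0.3]
grip_width: 14.1
time: 6.87
tool_pos: [476.9, -406.7, 21.0]
tcp_rot: [-0.729, 1.57, -0.646]
contact_force: [0.7, -0.2, -0.0]
grip_width: 49.0
```

```bash
python3 -m crank '[{"dx":-1,"dy":0,"dz":0,"spin":0},{"dx":-4,"dy":0,"dz":0,"spin":0},{"dx":-8,"dy":0,"dz":0,"spin":0},{"dx":-12,"dy":0,"dz":0,"spin":0},{"dx":-16,"dy":0,"dz":0,"spin":0},{"dx":-20,"dy":0,"dz":0,"spin":0},{"dx":-22,"dy":0,"dz":0,"spin":0},{"dx":-22,"dy":0,"dz":0,"spin":0}]' 42
python3 - <<'E'
from h import *
rel([505,13.5,200],-6.85)
snap('wrist','w6.png'); snap('side','s6.png')
E
```

```text
time: 7.53
tool_pos: [478.4, -408.1, 248.1]
tcp_rot: [-0.907, 1.559, -0.824]
contact_force: [-0.2, 0.2, 0.5]
grip_width: 38.4
t 7.5333 tcp [ 478.4 -408.1  248.1] q [-0.83  0.52  1.19  0.    1.43 -2.48] w 38.4 F [-0.2  0.2  0.5]
axes x [ 0.008 -0.009 -1.   ] y [-0.083  0.996 -0.009] z [0.997 0.083 0.007]
shift cm [ 4.47 41.84  6.13]
yaw y 94.77 spin -1.368 or 1.7736
```

View pics/w6.png

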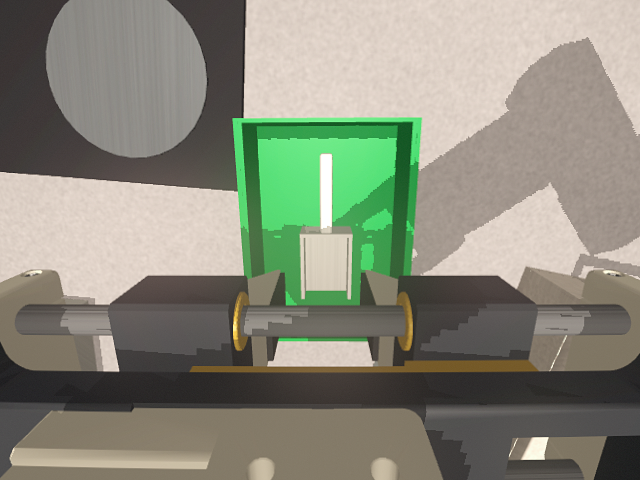

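View pics/s6.png

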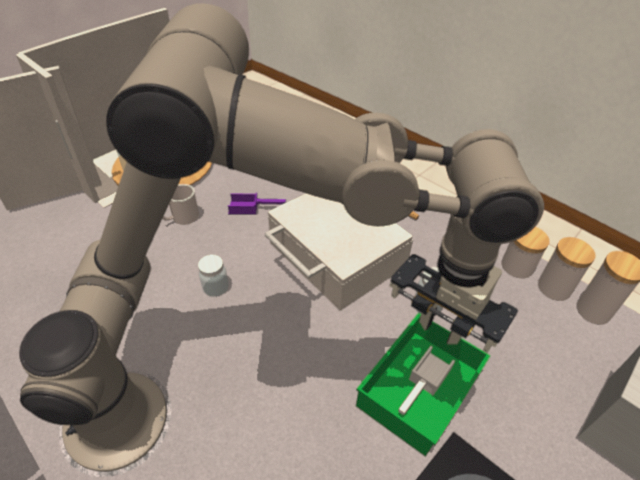

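The scoop lies flat inside the box in both views. Now over to the bar.

```bash
python3 -m crank '[{"dx":0,"dy":3,"dz":0.4,"spin":0.12},{"dx":0,"dy":6,"dz":0.8,"spin":0.24},{"dx":0,"dy":9,"dz":1.2,"spin":0.36},{"dx":0,"dy":12,"dz":1.7,"spin":0.48},{"dx":0,"dy":15,"dz":2.2,"spin":0.6},{"dx":0,"dy":18,"dz":2.6,"spin":0.72},{"dx":0,"dy":21,"dz":3,"spin":0.84},{"dx":0,"dy":24,"dz":3.5,"spin":0.96},{"dx":0,"dy":27,"dz":4,"spin":1.08},{"dx":0,"dy":30,"dz":4.4,"spin":1.2},{"dx":0,"dy":33,"dz":4.8,"spin":1.32},{"dx":0,"dy":36,"dz":5.2,"spin":1.44},{"dx":1,"dy":39,"dz":5.6,"spin":1.56},{"dx":2,"dy":41,"dz":6,"spin":1.68},{"dx":3,"dy":41.8,"dz":6.1,"spin":1.774},{"dx":4.5,"dy":41.8,"dz":6.1,"spin":1.774},{"dx":4.5,"dy":41.8,"dz":6.1,"spin":1.774},{"dx":4.5,"dy":41.8,"dz":6.1,"spin":1.774}]'
python3 - <<'E'
from h import *
rel([505,13.5,95],-6.85)
snap('wrist','w7.png'); snap('side','s7.png'); snap('top','t7.png')
crop('s7.png',220,110,420,310,3,'s7c.png')
E
```

```text
time: 9.13
tool_pos: [501.7, 15.3, 194.1]
tcp_rot: [-1.576, 1.566, 3.018]
contact_force: [-0.2, 0.1, 0.9]
grip_width: 38.6
t 9.1333 tcp [501.7  15.3 194.1] q [-0.12  0.33  1.63  0.    1.18 -0.  ] w 38.6 F [-0.2  0.1  0.9]
axes x [-0.004  0.001 -1.   ] y [ 0.993 -0.119 -0.004] z [-0.119 -0.993 -0.   ]
shift cm [9.91 0.4  0.14]
yaw y -6.83 spin 0.0004 or -3.1412
```

View pics/w7.png

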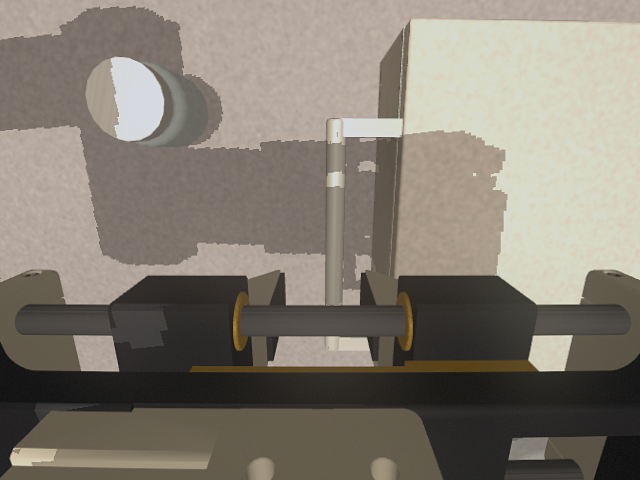

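View pics/s7c.png

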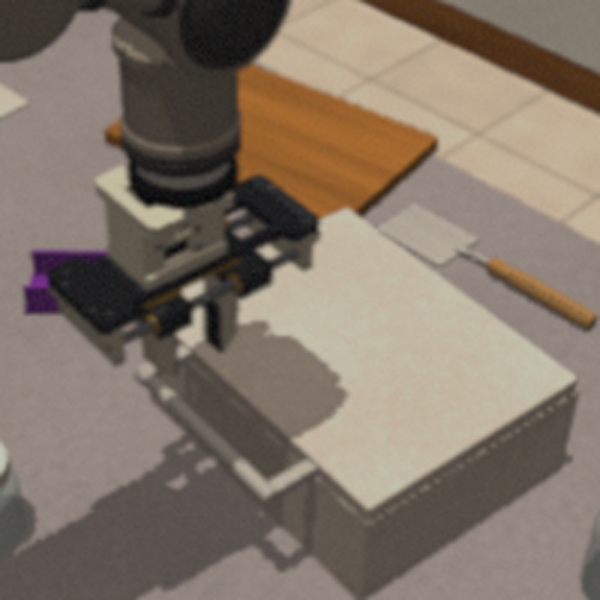

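View pics/t7.png

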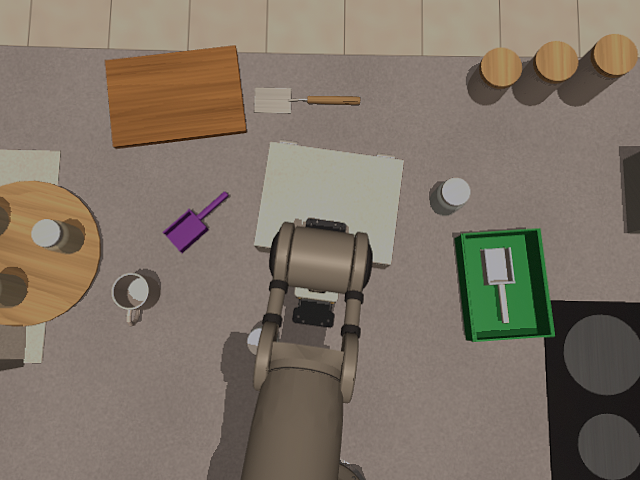

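The wrist view shows the bar between the fingers, its far end at (335,122) and its other end at (333,348).

```bash
python3 - <<'E'
from h import *
d=load('w7.png')
p,q=at('w7.png',335,121,109),at('w7.png',333.5,348,109); m=(p+q)/2; print(p,q,m,np.linalg.norm(p-q),np.degrees(np.arctan2(*(p-q)[[0,1]])*-1))
rel([m[0],m[1],95],-6.85); rel([505,13,95])
E
```

```text
[520.10768654 102.78497875 109.        ] [499.54993206 -74.36717611 109.        ] [509.8288093   14.20890132 109.        ] 178.3409858707606 -6.619324300083547
t 9.2833 tcp [503.1  14.6 196.1] q [-0.12  0.33  1.63  0.    1.18 -0.  ] w 38.4 F [-0.3  0.5  0. ]
axes x [ 0.  0. -1.] y [ 0.993 -0.12   0.   ] z [-0.12  -0.993 -0.   ]
shift cm [10.11  0.67 -0.04]
yaw y -6.9 spin -0.0008 or 3.1407
t 9.2833 tcp [503.1  14.6 196.1] q [-0.12  0.33  1.63  0.    1.18 -0.  ] w 38.4 F [-0.3  0.5  0. ]
axes x [ 0.  0. -1.] y [ 0.993 -0.12   0.   ] z [-0.12  -0.993 -0.   ]
shift cm [10.11  0.2   0.14]
```

```bash
python3 -m crank '[{"dx":2,"dy":0.4,"dz":0,"spin":0},{"dx":5,"dy":0.4,"dz":0,"spin":0},{"dx":7,"dy":0.4,"dz":0,"spin":0},{"dx":8.5,"dy":0.4,"dz":0,"spin":0},{"dx":9.5,"dy":0.4,"dz":0,"spin":0},{"dx":10.3,"dy":0.4,"dz":0,"spin":0},{"dx":10.3,"dy":0.4,"dz":0,"spin":0}]'
python3 -m crank '[{"dx":0,"dy":0,"dz":0,"spin":0},{"dx":0,"dy":0,"dz":0,"spin":0},{"dx":0,"dy":0,"dz":0,"spin":0}]' 22
python3 - <<'E'
from h import *
rel([505,13.5,95],-6.85)
snap('wrist','w8.png'); snap('side','s8.png')
crop('s8.png',220,110,420,310,3,'s8c.png')
E
```

```text
time: 9.87
tool_pos: [506.5, 14.4, 91.9]
tcp_rot: [-1.641, 1.569, 2.951]
contact_force: [-0.2, 0.0, -0.7]
grip_width: 38.8
time: 10.12
tool_pos: [507.6, 14.5, 93.7]
tcp_rot: [1.616, 1.569, -0.075]
contact_force: [0.2, 0.3, 0.6]
grip_width: 23.8
t 10.1167 tcp [507.6  14.5  93.7] q [-0.12  0.46  1.75  0.    0.93 -0.  ] w 23.8 F [0.2 0.3 0.6]
axes x [ 0.002 -0.    -1.   ] y [ 0.993 -0.12   0.002] z [-0.12  -0.993 -0.   ]
shift cm [-0.13 -0.24  0.13]
yaw y -6.87 spin -0.0004 or 3.1412
```

View pics/w8.png

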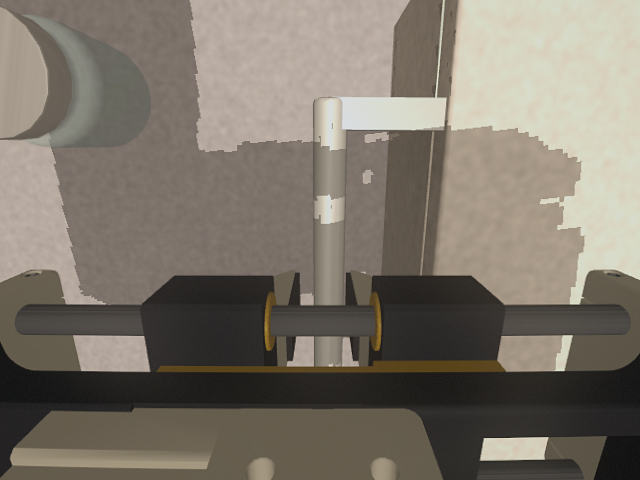

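View pics/s8c.png

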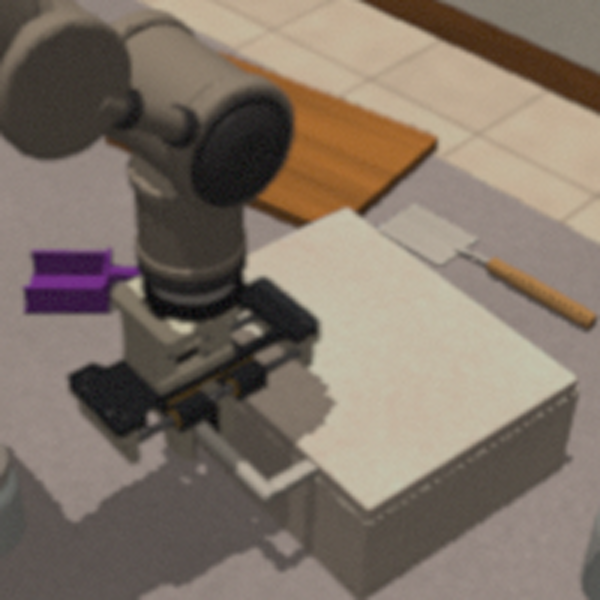

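The bar sits slightly right of the centre between the pads in the wrist view (column 330 against about 323). I'll centre on it and close.

```bash
python3 -m crank '[{"dx":0,"dy":0.25,"dz":0,"spin":0},{"dx":0,"dy":0.25,"dz":0,"spin":0},{"dx":0,"dy":0.25,"dz":0,"spin":0}]'
python3 -m crank '[{"dx":0,"dy":0.25,"dz":0,"spin":0},{"dx":0,"dy":0.25,"dz":0,"spin":0},{"dx":0,"dy":0.25,"dz":0,"spin":0},{"dx":0,"dy":0.25,"dz":0,"spin":0},{"dx":0,"dy":0.25,"dz":0,"spin":0}]' 0
```

```text
time: 10.47
tool_pos: [509.6, 14.3, 92.9]
tcp_rot: [1.687, 1.57, -0.004]
contact_force: [0.2, 0.4, -0.8]
grip_width: 20.2
time: 10.88
tool_pos: [510.2, 14.3, 92.4]
tcp_rot: [-1.576, 1.567, 3.016]
contact_force: [-4.8, -0.1, 3.3]
grip_width: 13.2
```

```bash
python3 -m crank '[{"dx":0,"dy":-0.25,"dz":0,"spin":0},{"dx":0,"dy":-0.25,"dz":0,"spin":0},{"dx":0,"dy":-0.25,"dz":0,"spin":0},{"dx":0,"dy":-0.25,"dz":0,"spin":0}]'
python3 - <<'E'
from h import *
rel([505,13.5,95],-6.85)
E
```

```text
time: 11.22
tool_pos: [510.2, 14.3, 92.8]
tcp_rot: [1.716, 1.569, 0.025]
contact_force: [4.7, -0.7, -2.1]
grip_width: 12.8
t 11.2167 tcp [510.2  14.3  92.8] q [-0.12  0.47  1.75  0.    0.93 -0.  ] w 12.8 F [ 4.7 -0.7 -2.1]
axes x [ 0.002  0.    -1.   ] y [ 0.993 -0.12   0.002] z [-0.12  -0.993 -0.   ]
shift cm [-0.22 -0.51  0.14]
yaw y -6.88 spin -0.0005 or 3.1411
```

```bash
python3 - <<'E'
import numpy as np
r=np.hypot(280,9);p=np.arctan2(9,280)
for t in np.arange(0,1.001,.05): print(round(t,2),'up',round((r*np.sin(t+p)-9)/10,2),'fwd',round((280-r*np.cos(t+p))/10,2))
E
```

```text
0.0 up 0.0 fwd 0.0
0.05 up 1.4 fwd 0.08
0.1 up 2.79 fwd 0.23
0.15 up 4.17 fwd 0.45
0.2 up 5.54 fwd 0.74
0.25 up 6.9 fwd 1.09
0.3 up 8.23 fwd 1.52
0.35 up 9.55 fwd 2.01
0.4 up 10.83 fwd 2.56
0.45 up 12.09 fwd 3.18
0.5 up 13.31 fwd 3.86
0.55 up 14.5 fwd 4.6
0.6 up 15.65 fwd 5.4
0.65 up 16.76 fwd 6.25
0.7 up 17.83 fwd 7.16
0.75 up 18.84 fwd 8.13
0.8 up 19.81 fwd 9.14
0.85 up 20.73 fwd 10.2
0.9 up 21.59 fwd 11.3
0.95 up 22.4 fwd 12.44
1.0 up 23.15 fwd 13.63
```

```bash
python3 -m crank '[{"dx":-0.3,"dy":0.12,"dz":0,"spin":0},{"dx":-0.7,"dy":0.15,"dz":0,"spin":0},{"dx":-1.4,"dy":0.2,"dz":0,"spin":0},{"dx":-2.1,"dy":0.27,"dz":0,"spin":0},{"dx":-2.8,"dy":0.35,"dz":0,"spin":0},{"dx":-3.5,"dy":0.46,"dz":0,"spin":0},{"dx":-4.17,"dy":0.57,"dz":0,"spin":0},{"dx":-4.85,"dy":0.71,"dz":0,"spin":0},{"dx":-5.54,"dy":0.86,"dz":0,"spin":0},{"dx":-6.2,"dy":1.03,"dz":0,"spin":0},{"dx":-6.9,"dy":1.21,"dz":0,"spin":0},{"dx":-7.56,"dy":1.42,"dz":0,"spin":0},{"dx":-8.23,"dy":1.64,"dz":0,"spin":0},{"dx":-8.23,"dy":1.64,"dz":0,"spin":0},{"dx":-8.23,"dy":1.64,"dz":0,"spin":0}]'
python3 - <<'E'
from h import *
rel([505,13.5,95],-6.85)
snap('side','s9.png')
E
```

```text
time: 12.47
tool_pos: [524.8, 12.4, 175.6]
tcp_rot: [-1.508, 1.569, 3.084]
contact_force: [-5.8, 0.9, -0.5]
grip_width: 13.1
t 12.4667 tcp [524.8  12.4 175.6] q [-0.12  0.39  1.6  -0.    1.15 -0.  ] w 13.1 F [-5.8  0.9 -0.5]
axes x [-0.002  0.    -1.   ] y [ 0.993 -0.12  -0.002] z [-0.12  -0.993  0.   ]
shift cm [ 8.07 -1.96  0.13]
yaw y -6.87 spin -0.0003 or 3.1412
```

View pics/s9.png

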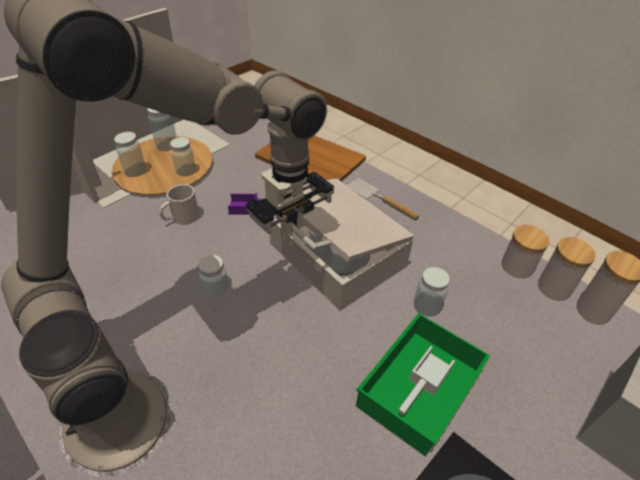

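The hatch is rising with the bar held. Continuing from 0.3 to 0.6, with the small forward preload (5.8 N) trimmed.

```bash
python3 -m crank '[{"dx":-0.66,"dy":0.13,"dz":0,"spin":0},{"dx":-1.32,"dy":0.36,"dz":0,"spin":0},{"dx":-1.96,"dy":0.62,"dz":0,"spin":0},{"dx":-2.6,"dy":0.91,"dz":0,"spin":0},{"dx":-3.23,"dy":1.2,"dz":0,"spin":0},{"dx":-3.86,"dy":1.52,"dz":0,"spin":0},{"dx":-4.47,"dy":1.86,"dz":0,"spin":0},{"dx":-5.08,"dy":2.2,"dz":0,"spin":0},{"dx":-5.68,"dy":2.56,"dz":0,"spin":0},{"dx":-6.27,"dy":2.93,"dz":0,"spin":0},{"dx":-6.85,"dy":3.33,"dz":0,"spin":0},{"dx":-7.42,"dy":3.73,"dz":0,"spin":0},{"dx":-7.42,"dy":3.73,"dz":0,"spin":0},{"dx":-7.42,"dy":3.73,"dz":0,"spin":0}]'
```

```text
time: 13.68
tool_pos: [562.1, 7.8, 250.7]
tcp_rot: [-1.168, 1.57, -2.859]
contact_force: [-8.4, -1.0, 4.2]
grip_width: 13.2
```

```bash
python3 - <<'E'
from h import *
rel([505,13.5,95],-6.85)
snap('side','s10.png');snap('wrist','w10.png')
E
```

```text
t 13.6833 tcp [562.1   7.8 250.7] q [-0.12  0.39  1.38 -0.    1.37 -0.  ] w 13.2 F [-8.4 -1.   4.2]
axes x [-0.001 -0.    -1.   ] y [ 0.993 -0.12  -0.001] z [-0.12  -0.993  0.   ]
shift cm [15.57 -5.73  0.11]
yaw y -6.87 spin -0.0004 or 3.1412
```

View pics/w10.png

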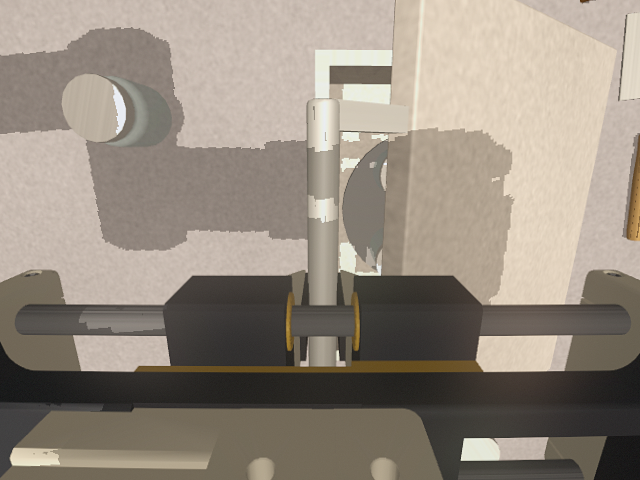

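```bash
python3 -m crank '[{"dx":-0.6,"dy":0.27,"dz":0,"spin":0},{"dx":-1.15,"dy":0.68,"dz":0,"spin":0},{"dx":-1.7,"dy":1.12,"dz":0,"spin":0},{"dx":-2.23,"dy":1.58,"dz":0,"spin":0},{"dx":-2.75,"dy":2.05,"dz":0,"spin":0},{"dx":-3.25,"dy":2.54,"dz":0,"spin":0},{"dx":-3.75,"dy":3.04,"dz":0,"spin":0},{"dx":-4.23,"dy":3.55,"dz":0,"spin":0},{"dx":-4.7,"dy":4.07,"dz":0,"spin":0},{"dx":-5.15,"dy":4.6,"dz":0,"spin":0},{"dx":-5.6,"dy":5.15,"dz":0,"spin":0},{"dx":-6.02,"dy":5.7,"dz":0,"spin":0},{"dx":-6.02,"dy":5.7,"dz":0,"spin":0},{"dx":-6.02,"dy":5.7,"dz":0,"spin":0},{"dx":-6.02,"dy":5.7,"dz":0,"spin":0}]'
python3 - <<'E'
from h import *
rel([505,13.5,95],-6.85)
snap('side','s11.png');snap('wrist','w11.png')
crop('s11.png',220,60,460,320,2.3,'s11c.png')
E
```

```text
time: 15.03
tool_pos: [620.0, 0.6, 311.7]
tcp_rot: [1.403, 1.568, -0.288]
contact_force: [-5.2, -2.0, 6.3]
grip_width: 12.9
t 15.0333 tcp [6.200e+02 6.000e-01 3.117e+02] q [-0.12  0.48  1.08 -0.    1.58 -0.  ] w 12.9 F [-5.2 -2.   6.3]
axes x [ 0.003 -0.001 -1.   ] y [ 0.993 -0.12   0.003] z [-0.12  -0.993  0.001]
shift cm [ 21.63 -11.64   0.09]
yaw y -6.89 spin -0.0007 or 3.1409
```

View pics/s11c.png

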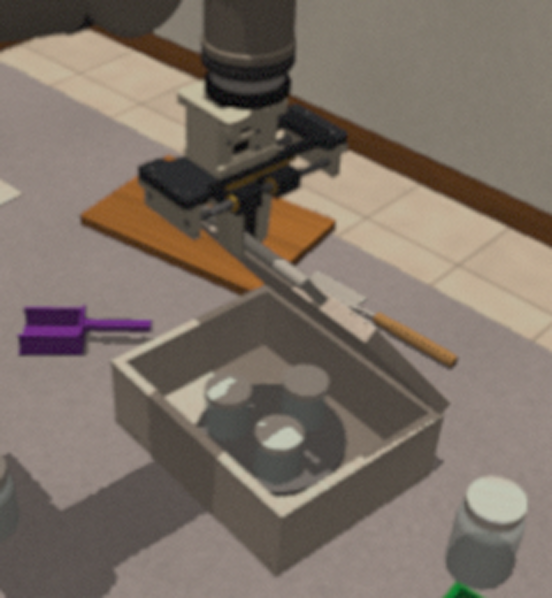

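View pics/w11.png

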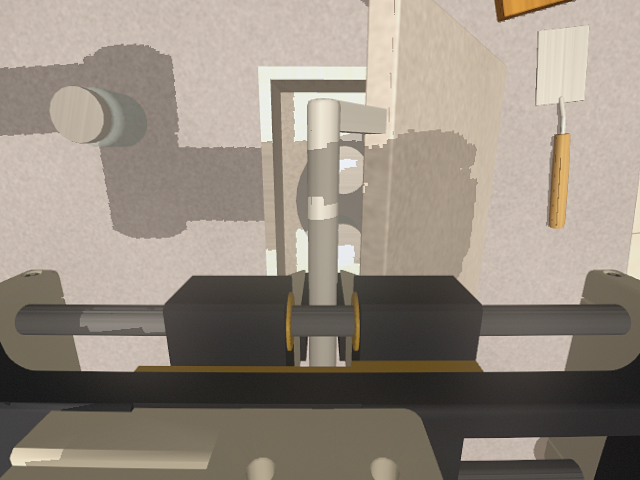

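The side and wrist views and the TCP all put the hatch at about 0.90, past balance and held. Easing back to about 0.66.

```bash
python3 -m crank '[{"dx":0.2,"dy":-0.35,"dz":0,"spin":0},{"dx":0.42,"dy":-0.62,"dz":0,"spin":0},{"dx":0.86,"dy":-1.16,"dz":0,"spin":0},{"dx":1.31,"dy":-1.7,"dz":0,"spin":0},{"dx":1.78,"dy":-2.22,"dz":0,"spin":0},{"dx":2.26,"dy":-2.73,"dz":0,"spin":0},{"dx":2.75,"dy":-3.23,"dz":0,"spin":0},{"dx":3.25,"dy":-3.72,"dz":0,"spin":0},{"dx":3.76,"dy":-4.2,"dz":0,"spin":0},{"dx":4.18,"dy":-4.57,"dz":0,"spin":0},{"dx":4.45,"dy":-4.8,"dz":0,"spin":0},{"dx":4.62,"dy":-4.93,"dz":0,"spin":0},{"dx":4.62,"dy":-4.93,"dz":0,"spin":0},{"dx":4.62,"dy":-4.93,"dz":0,"spin":0},{"dx":4.62,"dy":-4.93,"dz":0,"spin":0},{"dx":4.62,"dy":-4.93,"dz":0,"spin":0}]'
python3 - <<'E'
from h import *
rel([505,13.5,95],-6.85)
snap('side','s12.png');snap('wrist','w12.png')
o=sensors.get_obs();f=(o['tool_pos'][0]-510.2)/.993;u=o['tool_pos'][2]-92.8
print(np.arctan2(9+u,280-f)-.032,np.arcsin((9+u)/280.14)-.032,np.arccos((280-f)/280.14)-.032)
crop('s12.png',220,60,460,320,2.3,'s12c.png')
E
```

```text
time: 16.47
tool_pos: [570.8, 6.9, 263.3]
tcp_rot: [1.687, 1.57, -0.004]
contact_force: [3.7, -3.1, -2.0]
grip_width: 13.2
t 16.4667 tcp [570.8   6.9 263.3] q [-0.12  0.4   1.33  0.    1.41 -0.  ] w 13.2 F [ 3.7 -3.1 -2. ]
axes x [ 0.001 -0.    -1.   ] y [ 0.993 -0.12   0.001] z [-0.12  -0.993 -0.   ]
shift cm [16.82 -6.62  0.13]
yaw y -6.88 spin -0.0006 or 3.141
0.6543736280934446 0.6632644360965971 0.6410671201697434
```

View pics/s12c.png

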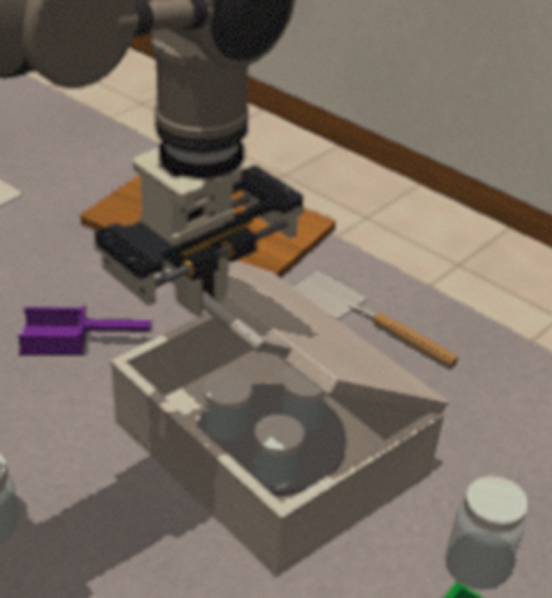

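View pics/w12.png

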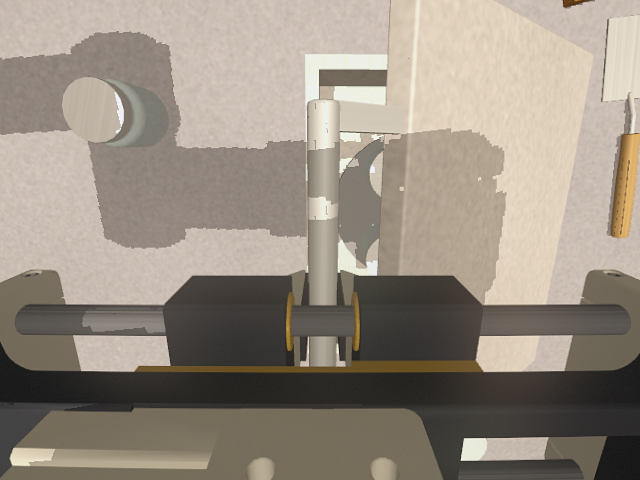

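The hatch is at about 0.65, with the bar at z ≈ 279 mm, inside the range. I'll hold briefly, then check that it is still and that the scoop and bystanders haven't moved.

```bash
python3 -m crank '[{"dx":0,"dy":0,"dz":0,"spin":0},{"dx":0,"dy":0,"dz":0,"spin":0},{"dx":0,"dy":0,"dz":0,"spin":0},{"dx":0,"dy":0,"dz":0,"spin":0},{"dx":0,"dy":0,"dz":0,"spin":0},{"dx":0,"dy":0,"dz":0,"spin":0},{"dx":0,"dy":0,"dz":0,"spin":0},{"dx":0,"dy":0,"dz":0,"spin":0}]'
python3 - <<'E'
from h import *
snap('top','t13.png'); snap('side','s13.png')
o=sensors.get_obs();print(o['time'],o['tool_pos'],o['contact_force'],o['grip_width'],o['dq'].round(4))
E
```

```text
time: 17.23
tool_pos: [570.7, 6.9, 263.2]
tcp_rot: [1.678, 1.57, -0.013]
contact_force: [5.2, -2.7, -2.4]
grip_width: 13.3
17.3333 [570.61366934   6.88407556 263.15368339] [ 4.15685398 -2.17486037 -2.48930352] 13.145362101110146 [-0.0002  0.0004  0.0011  0.0003  0.0007 -0.001 ]
```

View pics/t13.png

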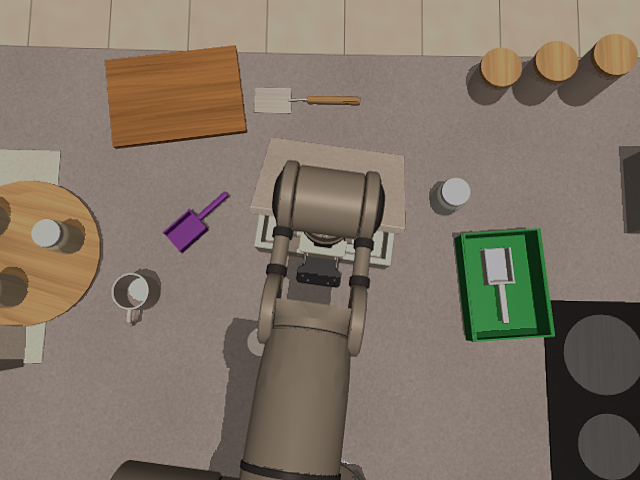

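View pics/s13.png

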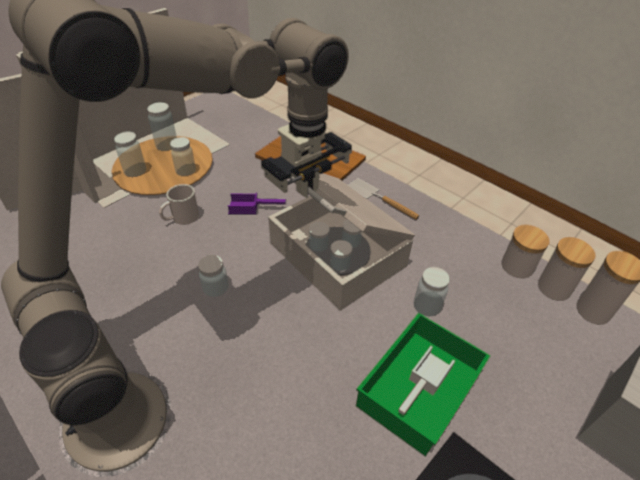

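The scoop is flat in the box at (500,282), jar3, jar4 and the mug are at their starting pixels, and the hatch is still. Handing in.

```bash
python3 -c "
from plant import bot
print(bot.close_job())"
```

```text
the job is handed in; nothing more can be done
None
```

The job is done and handed in at 17.3 s, with the gripper still holding the bar and the hatch just below its balance point.

- **Scoop:** I took the aluminium scoop off the hatch and laid it flat inside the green box. Both camera views confirm it.
- **Hatch:** I raised it by the bar to about 0.90 rad, then eased it back to about 0.65 rad, with the bar about 279 mm above the counter.
- **Bystanders:** jar3, jar4 and the mug show no visible shift in the last pictures. jar4 was partly hidden from the top camera but visible in the side view.
- **Last checks:** Over the final 0.9 s the tool moved 0.2 mm. The wrist force was about 5 N and the finger opening about 13 mm.

**What failed or disagreed:**
- One descent command was refused because its rows lacked keys. Nothing moved, and I resent it.
- While closing on the bar I doubled a 2.5 mm offset, which pressed with about 5 N; I took it back out.
- Camera estimates of the bar's position along x ran from 502 to 510 mm; the closed grip put it at 510 mm.
- The final angle comes to 0.64 to 0.66 rad depending on how it is worked out, all inside the required range.

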